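# Measure a culture dish's clear zone with sprung forceps

## Robot

A 6-joint arm with a two-finger parallel gripper is mounted at the origin on the work surface. World frame = base frame: x ahead of the robot, y to its left, z up, the work surface at z = 0. Lengths are in mm, angles in rad, forces in N, time in s.
With the tool pointing down it reaches from about 275 to 1000 mm from the base axis. Payload 8.4 kg.
Tool frame: the origin (TCP) lies on the centre line of the jaws, within the pads' length; the fingertips stand 17 mm ahead of it and the grasp point (between the pads) lies 2 mm behind it (r.tcp_to_tips is the z of the fingertips in the tool frame, in mm); z points along the fingers, y is the direction in which the jaws open and shut (so a half turn about z gives the same grasp; the last joint's range is limited). The gripper opens to 85 mm and grips with 20 to 120 N. Pads are 22 mm wide; open, the fingers measure 114 mm over their backs; the gripper's body (76 mm by 85 mm) begins 54 mm behind the grasp point. The pads swing forward as they close: fully open they stand 13 mm farther back than shut.
Start: joints at [-1.141, 0.353, 1.633, -0, 1.155, -0.002], TCP at [261.565, -567.637, 248.281] pointing down, gripper open.
Joint ranges: [-2.63, 2.63], [-0.92, 2.1], [0.06, 2.66], [-1.3, 4.44], [0, 2.69], [-3.02, 3.02]. Speed limits (rad/s): [2.22, 2.22, 2.79, 3.14, 3.14, 3.14].

## Interface

Orientations are given as [roll, pitch, yaw] about the fixed x, y, z axes, in that order (R = Rz(yaw) Ry(pitch) Rx(roll)).
In Python, from rig import r, cams, job gives the robot as it stands.
- The arm moves only by the tool drive_tool, never from a script. Its argument "deltas" is a list of rows, each a list of 4 numbers: the shift along the tool's x, y, z in cm, then the turn about the tool's z in rad. In form: [[x, y, z, roll], ...]. A call has 1 to 12 rows; each row shifts and turns the commanded pose from where the row before left it, along the tool's axes as they then stand; what a row does not reach is not made up. A row lasts 1/12 s, in which the tool goes at most 41.7 mm and 7.16 degrees, less where a joint would pass 70% of its speed; a pose out of reach is approached as far as the arm can. A call with a gripper value outside its range is refused whole. "jaw" is the closure, from 0 (fully open) to 1 (shut), set as the call begins (left out, the last holds). The fingers move at their own pace and stop on an object; "force" is the grip in N (left out, the last holds). Time passes only in rows, so rows that do not move let the fingers close. It gives the time, the measured TCP pose, the force and the opening at its end, in the units of the state.
- r.sense(): the state, without advancing time (a new reading comes with each control period).
- cams.grab_frame(name): name is "side" or "top"; returns (picture, depth): 480x640x3 uint8, red, green, blue; 480x640 float32, mm along the optical axis (not along the pixel's ray), 0 where there is no reading.
- cams.camera_params(name): a dict with "fx", "fy", "cx", "cy" (pixels), "k1" (the pictures are not rectified: a ray, as slopes to the right and down, at radius r is drawn at 1 + k1 r^2 times it, then the intrinsics apply), "R" (3x3) and "t" (3): a world point X has camera coordinates R X + t. Camera axes: x right, y down, z forward; pixel columns grow to the right and rows downward; lengths in mm; the calibration is good to about 2 mm. A picture is of the moment at which its call begins. camera_params takes no time and is no camera call.
- job.sign_off(): hands the job in, once; it reports no verdict.
The state is a dict: "clock": time; "qpos": joint angles; "qvel": joint speeds; "joint_efforts": joint torques, N m; "eef_pos": TCP position; "tcp_rot": TCP orientation; "contact_force": force on the tool from outside, world axes, zero at the start; "wrist_torque": the same for the moment, N m; "opening": opening from 0.0 (shut) to 1.0 (fully open).
Only numpy, scipy, OpenCV 4.12 (cv2) and the standard library are available. Lean on these libraries where they do the work, as an engineer would, in place of code of your own. Each camera call takes 0.05 s, during which the arm holds its last target. There are 200 camera calls.

## Task

Measure the ticked clear zone on the culture dish that lies on the plate reader's black disc: take the sprung measuring forceps from their rest, squeeze them until the gap between the points matches the two pen ticks on the zone's edges, and hold them steady there, one point at each tick, just touching the dish or at most a few millimetres above it. Be gentle, and do not shift either dish or disturb anything else. Finish while still holding the forceps squeezed at that gap on the ticks, so that the reading can be taken.

Things in the scene. Friction and masses are not known exactly. Their poses are not given: they have to be found in the camera images.
- forceps: bare steel sprung measuring forceps (tweezer callipers), 206 mm long, about 58 g, balancing 94 mm from the bow, lying level on a two-bar rest. Origin: centre line at the bow (closed rear end), at the arms' underside; x along the centre line to the points, z up. The two arms pivot at the bow and spring open alike; free, the points are 52 mm apart. A thin scale crosses them near the bow
- blade_l (a joint): swing of one arm of the forceps (the other mirrors it): 0 rad free, grows as they are squeezed, 0.13 closed. Gap between points = 8 mm + 400 mm x sin(0.1104 - value): 0.050 is 32 mm, 0.070 is 24 mm. Squeezing takes about 6 N on each finger grip for a gap of 32 and 8 N for 24; loosely held they tip in the fingers
- grip (a point): on the forceps' centre line, midway between the middles of the two flat ribbed finger grips (each 42 mm long, 12 mm high): 110 mm from the bow, 90 mm short of the points, 6 mm above the arms' underside, 23 mm above the points. Axes as forceps. Point gap = (width over the grips - 16 mm) / 0.55 + 8 mm: 40.2 mm over the grips when free, 29.2 for gap 32, 24.8 for gap 24
- point_l (a point): lowest end of the forceps' thin turned-down point on the +y side: 200 mm from the bow, 17 mm below the underside of the arms
- point_r (a point): the same on the -y side
- rest: fixed black plastic forceps rest: a 3 mm base plate and two upright cross bars 76 mm long, 6 mm thick, 24 mm high, on which the forceps lie; bars 80 mm behind and 40 mm in front of its origin (the origin is on the work surface, under the forceps' finger grips as they lie; x towards the points)
- reader: fixed plate reader: white low light box 160 x 320 mm, 40 mm high, with a frosted light panel. Origin under its centre, long side along y.
- reading_disc (a point): centre of the matt black disc, 108 mm across, let flush into the top of the plate reader at its -y end: where the dish to be read lies
- dish_four: closed culture dish, 90 mm across, 15 mm high, about 45 g, loose, with four round clear (brown) zones in the cream growth, each with a small white paper disc in the middle. Origin: centre of its underside. Its ticked zone is 24 mm across, centred 18 mm from the dish's centre towards its own -x; the pen ticks lie on a line along the dish's y.
- dish_three: closed culture dish like the other but with three clear zones. Its ticked zone is 32 mm across, centred 18 mm from the dish's centre towards its own -x; the pen ticks lie on a line along the dish's y. Which of the two dishes lies on the black reading disc differs from start to start; the other waits at the +y end of the reader.
- dish_four_tick_l (a point): on the top face of dish_four, the black pen cross at the +y edge of its ticked zone
- dish_four_tick_r (a point): the same at the -y edge, 24 mm from the first
- dish_three_tick_l (a point): on the top face of dish_three, the black pen cross at the +y edge of its ticked zone
- dish_three_tick_r (a point): the same at the -y edge, 32 mm from the first
- marker: capped marker pen lying loose, 130 mm long, 14 mm thick; leave alone
- pot: screw-capped specimen pot, 56 mm across, 62 mm high, loose; leave alone
- spray: white bottle, 64 mm across, 170 mm high, loose; leave alone
- stack: stack of four closed culture dishes, 90 mm across, 61 mm high, loose; leave alone
- timer: small white bench timer, 55 x 65 x 18 mm, loose; leave alone
Mind the look-alikes: they are no part of the job. What is shaped like the dish_four but blue or red is not meant.

How it is judged (in metres and radians):
On the way:
1. the forceps are lifted off their rest in the gripper (z of forceps in the frame of rest above 0.035 m and contact force between forceps and the fingers above 0.5 N and contact force between forceps and rest below 0.05 N), for 0.2 s.
At the end, for the whole second after the job is handed in: Forceps held in the fingers, still, off rest and reader; over the dish on the black disc each point within 4 mm (from above) of its tick, gap within 2 mm of the ticks' distance (24 or 32 mm), points from touching to 4.5 mm above the dish, pressing under 3 N (((horizontal distance between dish_four and reading_disc below 0.03 m and ((horizontal distance between point_l and dish_four_tick_l below 0.004 m and horizontal distance between point_r and dish_four_tick_r below 0.004 m) or (horizontal distance between point_l and dish_four_tick_r below 0.004 m and horizontal distance between point_r and dish_four_tick_l below 0.004 m)) and distance between point_l and point_r between 0.022 and 0.026 m and z of point_l in the frame of dish_four between 0.0135 and 0.0195 m and z of point_r in the frame of dish_four between 0.0135 and 0.0195 m) or (horizontal distance between dish_three and reading_disc below 0.03 m and ((horizontal distance between point_l and dish_three_tick_l below 0.004 m and horizontal distance between point_r and dish_three_tick_r below 0.004 m) or (horizontal distance between point_l and dish_three_tick_r below 0.004 m and horizontal distance between point_r and dish_three_tick_l below 0.004 m)) and distance between point_l and point_r between 0.03 and 0.034 m and z of point_l in the frame of dish_three between 0.0135 and 0.0195 m and z of point_r in the frame of dish_three between 0.0135 and 0.0195 m)) and contact force between forceps and the fingers above 1.5 N and contact force between forceps and dish_four below 3 N and contact force between forceps and dish_three below 3 N and contact force between forceps and reader below 0.05 N and contact force between forceps and rest below 0.05 N and linear speed of forceps below 0.015 m/s and velocity of joint blade_l between -0.05 and 0.05 rad/s); the arm keeps its last pose, push and grip.
It fails at once if a dish is pushed more than 8 mm from where it lay (distance of any of dish_four, dish_three from where it was at the start of the episode above 0.008 m).
It fails at once if the forceps press on a dish with more than 8 N (contact force between forceps and dish_four above 8 N or contact force between forceps and dish_three above 8 N).
It fails at once if marker, pot, bottle, stack of dishes or timer is moved more than 15 mm (distance of any of marker, pot, spray, stack, timer from where it was at the start of the episode above 0.015 m).
It also fails if it takes over 38 s, if anything falls off the work surface, if the arm or the gripper's body presses on something with over 40 N, if the wrist force passes 120 N, or if a joint passes its speed limit or range.

## Working session

There is one attempt and no reset: what is moved stays moved. The work goes in short steps, Python scripts to look and compute and a tool call to move; the robot and the scene stay as the last step left them, time stands still between calls to the robot, and variables do not carry over. Pictures are saved under pics/ and viewed, about 8 in all and at most 12, crops included, and the job is handed in when it is done.

Besides the shell and the picture viewer there is one more tool, called after "Request:" in YAML: its name, and indented under it one key for each argument. drive_tool: Moves the arm, as the interface text tells. Its arguments: {"type":"object","properties":{"deltas":{"type":"array"},"jaw":{"type":"number"},"force":{"type":"number"}},"required":["deltas"]}

```bash
ls; mkdir -p pics; cat > h.py <<'E'
import numpy as np, cv2
from rig import r, cams, job
def grab(n,name):
    im,d=cams.grab_frame(n); cv2.imwrite(f'pics/{name}.png',im[:,:,::-1]); np.save(f'pics/{name}_d.npy',d); return im,d
def K(n):
    p=cams.camera_params(n); return p,np.array([[p['fx'],0,p['cx']],[0,p['fy'],p['cy']],[0,0,1]]),np.array([p['k1'],0,0,0,0.])
def ray(n,uv):
    p,k,d=K(n); uv=np.array(uv,float).reshape(-1,1,2)
    q=cv2.undistortPoints(uv,k,d,None,None,None) if 0 else cv2.undistortPoints(uv,k,d)
    R=np.array(p['R']);t=np.array(p['t'])
    v=np.c_[q[:,0],np.ones(len(q))]@R
    return -R.T@t,v
def onz(n,uv,z):
    c,v=ray(n,uv); return c+v*((z-c[2])/v[:,2])[:,None]
def proj(n,X):
    p,k,d=K(n); return cv2.projectPoints(np.array(X,float).reshape(-1,1,3),cv2.Rodrigues(np.array(p['R']))[0],np.array(p['t'],float),k,d)[0][:,0]
def dep(n,uv,dimg):
    c,v=ray(n,uv); u=np.round(np.array(uv)).astype(int).reshape(-1,2); return c+v*dimg[u[:,1],u[:,0]][:,None]
def tri(a,ua,b,ub):
    c1,v1=ray(a,ua);c2,v2=ray(b,ub);o=[]
    for x,y in zip(v1,v2):
        s=np.linalg.lstsq(np.c_[x,-y],c2-c1,rcond=None)[0]; P=c1+s[0]*x;Q=c2+s[1]*y; o.append([*((P+Q)/2),np.linalg.norm(P-Q)])
    return np.array(o)
E
python3 - <<'E'
from h import *
for n in('top','side'):
    grab(n,n+'0'); p=cams.camera_params(n); print(n,p)
print(r.sense())
E
```

```text
pics
top {'fx': 603.065037432296, 'fy': 603.065037432296, 'cx': 317.8553704736424, 'cy': 238.05034115539465, 'k1': 0.011088756180396012, 'R': array([[-0.00700552, -0.99996571, -0.00441496],
       [-0.9967732 ,  0.00733607, -0.07993352],
       [ 0.07996316,  0.00384074, -0.99679042]]), 't': array([  38.23265415,  537.15218161, 1405.93350683])}
side {'fx': 485.38788437963643, 'fy': 485.38788437963643, 'cx': 321.62984911254466, 'cy': 241.04833063876026, 'k1': -0.05756717152185056, 'R': array([[ 0.96477128, -0.2624303 , -0.01862042],
       [-0.20888793, -0.72105912, -0.66063573],
       [ 0.15994441,  0.64125196, -0.75047565]]), 't': array([-515.99536497,  217.52615837,  907.60034227])}
{'clock': 0.1, 'qpos': array([-1.14143153e+00,  3.53585030e-01,  1.63403305e+00, -2.46925483e-05,
        1.15519402e+00, -2.42830080e-03]), 'qvel': array([ 0.00037026, -0.00091845, -0.00103345, -0.00108835, -0.00204165,
       -0.00037193]), 'joint_efforts': array([ 8.50129454e-04, -6.06356692e+01, -3.42819035e+01,  1.87646106e-04,
        4.07768195e-03, -1.52173766e-05]), 'eef_pos': array([ 261.3777531 , -567.29215705,  247.64433434]), 'tcp_rot': array([-3.14037315e+00,  1.96171281e-05,  4.31803093e-01]), 'contact_force': array([ 0.34174224, -1.00561442,  0.05067604]), 'wrist_torque': array([ 0.0005825 ,  0.00094769, -0.01242445]), 'opening': 1.0002192431595827}
```

View pics/top0.png

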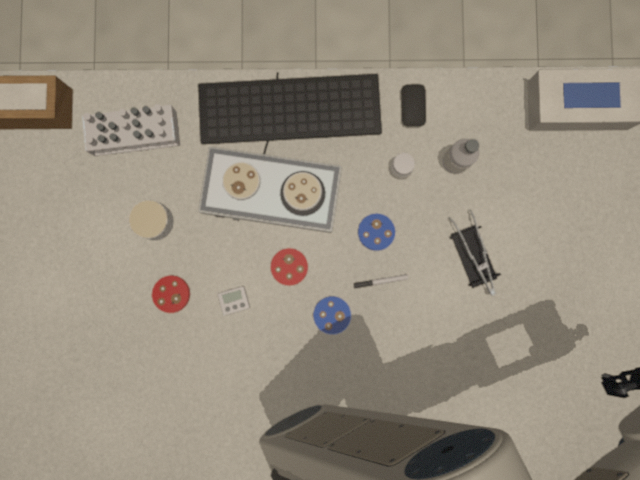

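View pics/side0.png

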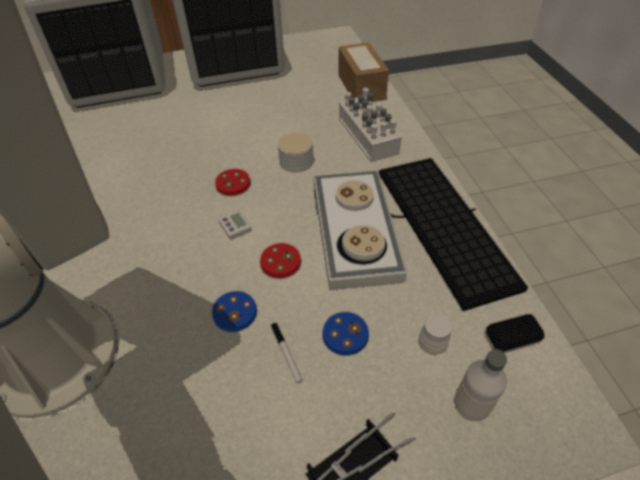

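The top view shows the forceps at about (470,255), with points up and bow at (491,291). The cream dishes are at (241,181) and (303,192), the latter on the black disc. The red and blue dishes at (171,294), (289,266), (376,232) and (332,315) are look-alikes and not meant. I'll confirm with an enlarged composite.

```bash
python3 - <<'E'
import cv2,numpy as np
t=cv2.imread('pics/top0.png');s=cv2.imread('pics/side0.png')
def c(i,x,y,w,h,k):return cv2.resize(i[y:y+h,x:x+w],(w*k,h*k),interpolation=cv2.INTER_CUBIC)
# top dish 50x50@8 ; side dish ; top forceps ; side forceps
a=c(t,278,167,50,50,6);b=c(s,335,215,60,50,6)
d=c(t,435,200,75,100,3);d=d
e=c(s,300,405,120,75,4)
o=np.zeros((600,800,3),np.uint8)
o[:300,:300]=a;o[:300,300:660]=b;o[300:600,:225]=d;o[300:600,225:705]=e
cv2.imwrite('pics/comp.png',o)
E
```

```text
(no output)
```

View pics/comp.png

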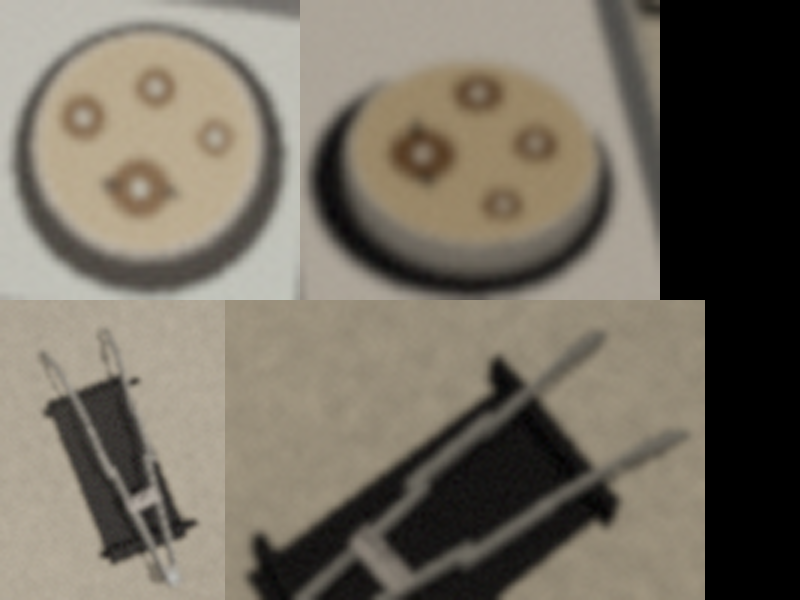

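The dish on the disc (top 303,192) has four zones, so it is dish_four and the gap is 24 mm. Its ticks are at about (296,198) and (307,199) in the top view. Next I triangulate.

```bash
python3 - <<'E'
from h import *
f=lambda l,x0,y0,k:[((x+.5)/k-.5+x0,(y+.5)/k-.5+y0) for x,y in l]
T=f([(110,185),(172,191),(139,188),(155,87),(83,117),(215,137)],278,167,6)
S=f([(118,130),(130,180),(123,153),(238,144),(179,93),(203,204)],335,215,6)
# match: side order unknown for 3 small; print depth positions too
td=np.load('pics/top0_d.npy');sd=np.load('pics/side0_d.npy')
print('top depth\n',dep('top',T,td).round(1));print('side depth\n',dep('side',S,sd).round(1))
print('top@55\n',onz('top',T,55).round(1));print('side@55\n',onz('side',S,55).round(1))
print('tri\n',tri('top',T,'side',S).round(1))
FT=f([(42,355-300),(104,332-300),(172,578-300),(48,410-300),(135,380-300),(190,522-300),(108,552-300),(147,500-300),(97,450-300),(150,457-300)],435,200,3)
FS=f([(602-225,337-300),(685-225,433-300),(418-225,485-300),(470-225,551-300)],300,405,4)
print('F top depth\n',dep('top',FT,td).round(1));print('F side depth\n',dep('side',FS,sd).round(1))
print('F top@30\n',onz('top',FT,30).round(1));print('F side@30\n',onz('side',FS,30).round(1))
print('tips tri\n',tri('top',FT[:2],'side',FS[:2]).round(1))
E
```

```text
top depth
 [[629.6  84.5  57. ]
 [626.4  60.4  61.6]
 [628.6  73.4  54.7]
 [668.3  67.   54.1]
 [655.1  94.5  63.5]
 [647.9  43.7  57.6]]
side depth
 [[629.6  83.2  54.6]
 [627.4  62.2  51.9]
 [627.7  71.6  55.7]
 [668.2  66.1  53.7]
 [656.1  94.8  53.7]
 [647.5  43.4  53.6]]
top@55
 [[629.9  84.6  55. ]
 [627.3  60.6  55. ]
 [628.6  73.3  55. ]
 [668.1  66.9  55. ]
 [656.5  94.9  55. ]
 [648.3  43.8  55. ]]
side@55
 [[629.5  82.9  55. ]
 [626.4  59.7  55. ]
 [627.9  72.2  55. ]
 [667.7  65.   55. ]
 [655.6  93.7  55. ]
 [647.1  42.4  55. ]]
tri
 [[6.302e+02 8.470e+01 5.290e+01 0.000e+00]
 [6.272e+02 6.070e+01 5.370e+01 7.000e-01]
 [6.286e+02 7.340e+01 5.350e+01 4.000e-01]
 [6.685e+02 6.700e+01 5.260e+01 0.000e+00]
 [6.565e+02 9.510e+01 5.330e+01 6.000e-01]
 [6.482e+02 4.390e+01 5.300e+01 9.000e-01]]
F top depth
 [[ 583.9 -278.    12.1]
 [ 602.  -328.    10.9]
 [ 406.8 -370.3   31.4]
 [ 540.6 -283.3    4.6]
 [ 561.9 -347.2   27.2]
 [ 450.3 -388.5   21.4]
 [ 427.3 -322.8   25.5]
 [ 467.2 -350.4   40.1]
 [ 506.8 -315.2   30.4]
 [ 500.7 -354.6   36.6]]
F side depth
 [[ 585.9 -280.3    5.6]
 [ 601.7 -331.1   16.3]
 [ 489.3 -326.4   33.6]
 [ 501.1 -355.6   33.5]]
F top@30
 [[ 581.9 -274.2   30. ]
 [ 599.7 -323.2   30. ]
 [ 406.8 -370.7   30. ]
 [ 538.5 -277.8   30. ]
 [ 561.6 -346.4   30. ]
 [ 450.2 -386.    30. ]
 [ 427.3 -321.6   30. ]
 [ 467.5 -353.1   30. ]
 [ 506.8 -315.3   30. ]
 [ 501.1 -356.4   30. ]]
F side@30
 [[ 580.2 -288.8   30. ]
 [ 598.2 -335.    30. ]
 [ 489.7 -325.3   30. ]
 [ 501.6 -354.7   30. ]]
tips tri
 [[ 585.4 -279.8    4.4    1.5]
 [ 603.  -328.7    8.6    1.4]]
```

Request:
drive_tool:
  deltas:
    - [1.4,-0.5,0.3,0.02]
    - [2.7,-0.9,0.9,0.02]
    - [2.8,-0.9,0.9,0.02]
    - [2.8,-0.9,0.9,0.03]
    - [2.8,-0.9,0.9,0]
    - [2.8,-0.9,0.9,0]
    - [2.8,-0.9,0.9,0]
    - [2.8,-0.9,0.9,0]
    - [2.8,-0.9,0.9,0]
    - [2.8,-0.9,0.9,0]
    - [2.8,-0.9,0.9,0]
    - [1.6,-0.5,0.4,0]
  jaw: 0.3
  force: 30

```text
clock: 1.1
eef_pos: [517.0, -363.1, 149.7]
tcp_rot: [-3.14, 0.0, 0.343]
contact_force: [-0.5, 0.6, -0.3]
opening: 0.698
```

Request:
drive_tool:
  deltas:
    - [0,0,0,0]
    - [0,0,0,0]

```text
clock: 1.27
eef_pos: [515.7, -364.7, 150.6]
tcp_rot: [-3.141, 0.001, 0.344]
contact_force: [-1.7, -0.4, 0.3]
opening: 0.697
```

```bash
python3 - <<'E'
from h import *
s=r.sense();print({k:np.round(s[k],4) for k in('clock','eef_pos','tcp_rot','opening','contact_force')},r.tcp_to_tips)
p=s['eef_pos'];y=s['tcp_rot'][2];d=np.array([510,-334,30])-p
print('tool delta',np.cos(y)*d[0]+np.sin(y)*d[1],np.sin(y)*d[0]-np.cos(y)*d[1],-d[2])
t,td=grab('top','top1');q,qd=grab('side','side1')
def c(i,x,y,w,h,k):return cv2.resize(i[y:y+h,x:x+w],(w*k,h*k),interpolation=cv2.INTER_CUBIC)
o=np.zeros((600,800,3),np.uint8)
o[:600,:420]=c(t,420,185,105,150,4);o[:360,420:800]=c(q,290,390,95,90,4);cv2.imwrite('pics/c1.png',o[:,:,::-1])
E
```

```text
{'clock': np.float64(1.2667), 'eef_pos': array([ 515.6521, -364.718 ,  150.5923]), 'tcp_rot': array([-3.1406e+00,  9.0000e-04,  3.4370e-01]), 'opening': np.float64(0.6969), 'contact_force': array([-1.717 , -0.4324,  0.3416])} 17.0
tool delta 5.029760015153796 -30.82599621770861 120.592268075873
```

View pics/c1.png

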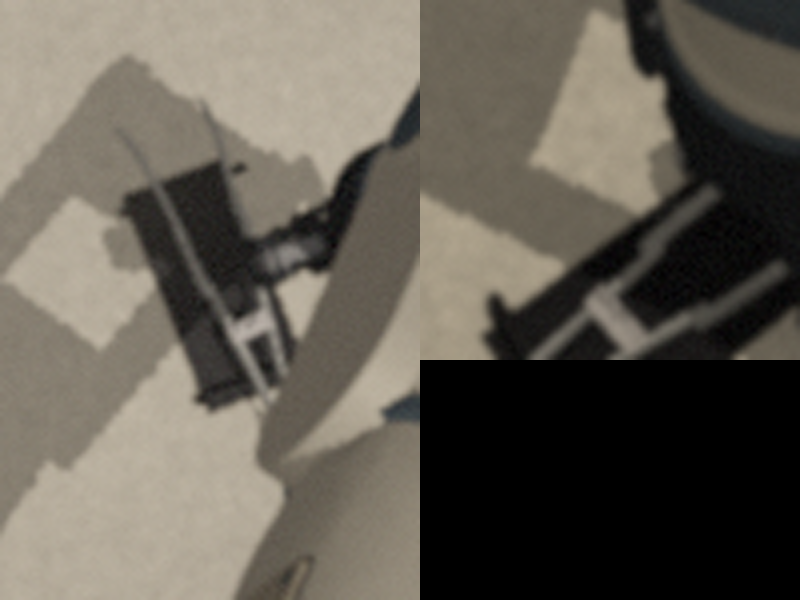

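The gripper hangs just beside the forceps, as the numbers say: the fingers are at about crop (285,250) and the grips at about (230,290). I shift sideways, then descend.

Request:
drive_tool:
  deltas:
    - [0.3,-1.1,0,0]
    - [0.2,-1.2,0,0]
    - [0,-0.8,0,0]
    - [0,0,1,0]
    - [0,0,2,0]
    - [0,0,2,0]
    - [0,0,2,0]
    - [0,0,2,0]
    - [0,0,1,0]
    - [0,0,0,0]
    - [0,0,0,0]

```text
clock: 2.28
eef_pos: [509.6, -334.5, 51.0]
tcp_rot: [-3.141, 0.001, 0.342]
contact_force: [0.0, 0.3, 0.6]
opening: 0.702
```

```bash
python3 - <<'E'
from h import *
s=r.sense();print({k:np.round(s[k],4) for k in('clock','eef_pos','tcp_rot','opening','contact_force')})
p=s['eef_pos'];y=s['tcp_rot'][2];d=np.array([510,-334,30])-p
print('tool delta',np.cos(y)*d[0]+np.sin(y)*d[1],np.sin(y)*d[0]-np.cos(y)*d[1],-d[2])
E
```

```text
{'clock': np.float64(2.2833), 'eef_pos': array([ 509.572 , -334.4918,   50.9948]), 'tcp_rot': array([-3.1408e+00,  6.0000e-04,  3.4180e-01]), 'opening': np.float64(0.7016), 'contact_force': array([0.0118, 0.2633, 0.5508])}
tool delta 0.5680834331338598 -0.3199402868253971 20.994798407927718
```

Request:
drive_tool:
  deltas:
    - [0,0,0.7,0]
    - [0,0,0.7,0]
    - [0,0,0.7,0]
    - [0,0,0,0]
    - [0,0,0,0]

```text
clock: 2.7
eef_pos: [509.6, -334.5, 29.9]
tcp_rot: [-3.141, 0.0, 0.342]
contact_force: [-0.3, -0.9, -0.7]
opening: 0.699
```

Request:
drive_tool:
  deltas:
    - [0,0,0,0]
    - [0,0,0,0]
    - [0,0,0,0]
    - [0,0,0,0]
  jaw: 0.53

```text
clock: 3.03
eef_pos: [510.1, -334.8, 30.7]
tcp_rot: [3.141, -0.0, 0.342]
contact_force: [1.4, -0.6, 1.5]
opening: 0.468
```

Request:
drive_tool:
  deltas:
    - [0,0,0,0]
    - [0,0,0,0]
    - [0,0,0,0]
    - [0,0,0,0]
    - [0,0,0,0]
    - [0,0,0,0]
  jaw: 0.71

```text
clock: 3.53
eef_pos: [510.7, -335.1, 31.3]
tcp_rot: [3.14, -0.001, 0.342]
contact_force: [0.1, -0.6, 7.2]
opening: 0.296
```

```bash
python3 - <<'E'
from h import *
s=r.sense();print({k:np.round(s[k],4) for k in('clock','eef_pos','tcp_rot','opening','contact_force','wrist_torque')})
t,td=grab('top','top2');q,qd=grab('side','side2')
def c(i,x,y,w,h,k):return cv2.resize(i[y:y+h,x:x+w],(w*k,h*k),interpolation=cv2.INTER_CUBIC)
o=np.zeros((600,800,3),np.uint8)
o[:600,:400]=c(t,430,190,80,120,5);o[:375,400:800]=c(q,350,405,80,75,5);cv2.imwrite('pics/c2.png',o[:,:,::-1])
E
```

```text
{'clock': np.float64(3.5333), 'eef_pos': array([ 510.6613, -335.1287,   31.2588]), 'tcp_rot': array([ 3.140e+00, -1.300e-03,  3.416e-01]), 'opening': np.float64(0.2965), 'contact_force': array([ 0.0985, -0.5611,  7.1541]), 'wrist_torque': array([ 0.0501,  0.0419, -0.1169])}
```

View pics/c2.png

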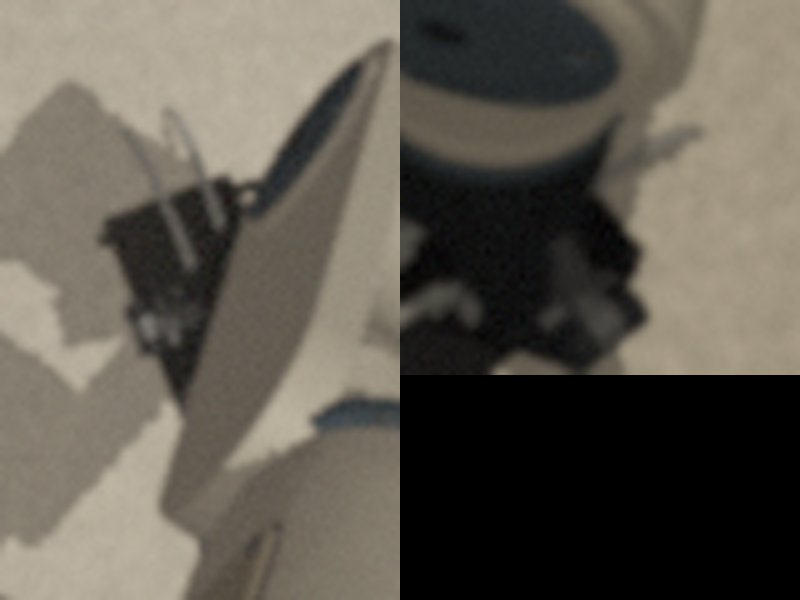

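The points are now about 10 px (≈23 mm) apart in the top view (crop 122,130 and 168,110) and the fingers are on the grips. The 7 N upward force comes from the pads pushing the forceps onto the rest. I lift.

Request:
drive_tool:
  deltas:
    - [0,0,-0.3,0]
    - [0,0,-0.5,0]
    - [0,0,-1,0]
    - [0,0,-1.5,0]
    - [0,0,-1.5,0]
    - [0,0,-1.5,0]
    - [0,0,-1.5,0]
    - [0,0,-1.2,0]
    - [0,0,-0.6,0]
    - [0,0,0,0]
    - [0,0,0,0]

```text
clock: 4.55
eef_pos: [509.8, -334.6, 126.4]
tcp_rot: [3.141, -0.0, 0.342]
contact_force: [0.6, 1.3, -0.6]
opening: 0.294
```

```bash
python3 - <<'E'
from h import *
s=r.sense();print({k:np.round(s[k],4) for k in('clock','eef_pos','tcp_rot','opening','contact_force','wrist_torque')})
p=s['eef_pos'];y=s['tcp_rot'][2];
for nm,g in(('mid',(525,-100,135)),('grip',(539.1,83.9,110))):
    d=np.array(g)-p
    print(nm,'tool delta',np.cos(y)*d[0]+np.sin(y)*d[1],np.sin(y)*d[0]-np.cos(y)*d[1],-d[2])
E
```

```text
{'clock': np.float64(4.55), 'eef_pos': array([ 509.7875, -334.5727,  126.3518]), 'tcp_rot': array([ 3.1414e+00, -1.0000e-04,  3.4180e-01]), 'opening': np.float64(0.2937), 'contact_force': array([ 0.5623,  1.2582, -0.637 ]), 'wrist_torque': array([-0.0233, -0.0308, -0.0453])}
mid tool delta 92.95863005953807 -215.90382346557857 -8.648194033297571
grip tool delta 167.88416097914944 -384.4392346301595 16.35180596670243
```

Request:
drive_tool:
  deltas:
    - [0.3,-0.7,0,0]
    - [0.6,-1.4,0,0]
    - [1,-2.3,0,0]
    - [1.2,-2.8,0,0]
    - [1.2,-2.8,0,0]
    - [1.2,-2.8,0,0]
    - [1.2,-2.8,0,0]
    - [1.2,-2.8,0,0]
    - [1.2,-2.8,0,0]
    - [1.2,-2.8,0,0]
    - [1.2,-2.8,0,0]
    - [1.2,-2.8,0,0]

```text
clock: 5.55
eef_pos: [529.0, -10.6, 125.6]
tcp_rot: [-3.141, 0.001, 0.342]
contact_force: [0.8, 0.1, -0.2]
opening: 0.294
```

Request:
drive_tool:
  deltas:
    - [1.2,-2.8,0,0]
    - [1.2,-2.8,0,0]
    - [1,-2.2,0,0]
    - [0.6,-1.4,0,0]
    - [0,0,0,0.06]
    - [0,0,0,0.1]
    - [0,0,0,0.1]
    - [0,0,0,0.1]
    - [0,0,0,0.06]
    - [0,0,0,0.04]
    - [0,0,0,0]
    - [0,0,0,0]

```text
clock: 6.55
eef_pos: [536.1, 87.6, 125.7]
tcp_rot: [3.141, 0.001, -0.116]
contact_force: [0.9, 0.7, -0.9]
opening: 0.291
```

```bash
python3 - <<'E'
from h import *
s=r.sense();print({k:np.round(s[k],4) for k in('clock','eef_pos','tcp_rot','opening','contact_force','wrist_torque')})
t,td=grab('top','top3');q,qd=grab('side','side3')
def c(i,x,y,w,h,k):return cv2.resize(i[y:y+h,x:x+w],(w*k,h*k),interpolation=cv2.INTER_CUBIC)
o=np.zeros((600,800,3),np.uint8)
o[:600,:400]=c(t,260,160,80,120,5);o[:,400:800]=c(q,310,190,80,120,5);cv2.imwrite('pics/c3.png',o[:,:,::-1])
E
```

```text
{'clock': np.float64(6.55), 'eef_pos': array([536.1478,  87.6056, 125.7098]), 'tcp_rot': array([ 3.1414e+00,  1.3000e-03, -1.1630e-01]), 'opening': np.float64(0.2909), 'contact_force': array([ 0.871 ,  0.6595, -0.9363]), 'wrist_torque': array([ 0.0414, -0.0006, -0.0218])}
```

View pics/c3.png

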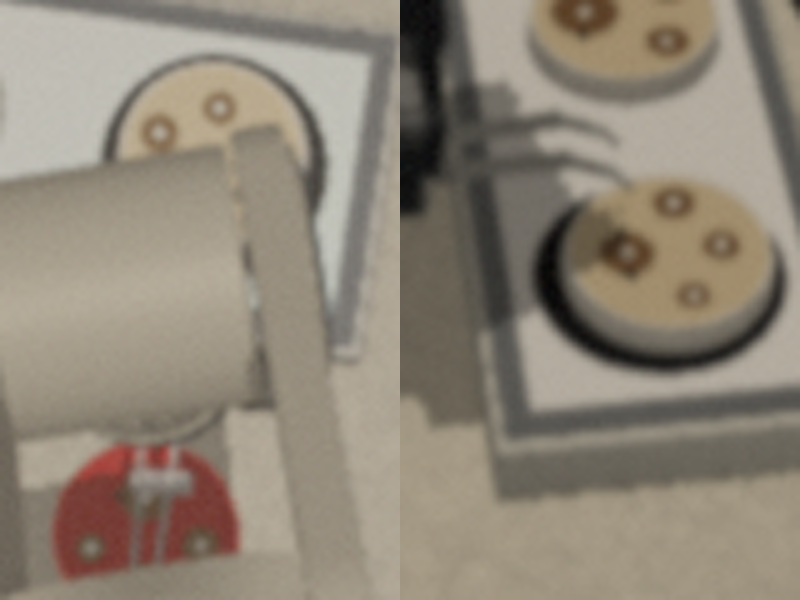

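The top view of the points is blocked by the arm. The side view shows both points at crop (617,145) and (630,185), about level and heading for the ticked zone at (625,250). I'll compare the predicted with the seen tips.

```bash
cat >> h.py <<'E'
def pred(gap=24,dz=-23,L=90):
    s=r.sense();p=s['eef_pos'];y=s['tcp_rot'][2];x=np.array([np.cos(y),np.sin(y),0]);n=np.array([-np.sin(y),np.cos(y),0])
    m=p+L*x+[0,0,dz]; return np.array([m+n*gap/2,m-n*gap/2])
E
python3 - <<'E'
from h import *
P=pred(); print(P.round(1)); print('pred px',proj('side',P).round(1))
U=[((217+.5)/5-.5+310,(145.5)/5-.5+190),((230.5)/5-.5+310,185.5/5-.5+190)]
print('seen px',np.round(U,1)); d=np.load('pics/side3_d.npy')
print('seen at z',[ (z,onz('side',U,z).round(1).tolist()) for z in(98,103)])
u=np.round(U).astype(int)
for a in u: print(d[a[1]-2:a[1]+3,a[0]-3:a[0]+3].round())
E
```

```text
[[627.3  88.8 102.9]
 [624.5  64.9 102.9]]
pred px [[353.1 218.7]
 [355.4 227.2]]
seen px [[353.  218.6]
 [355.6 226.6]]
seen at z [(98, [[628.8, 93.5, 98.0], [627.0, 70.7, 98.0]]), (103, [[627.2, 89.0, 103.0], [625.5, 66.3, 103.0]])]
[[ 981.  983. 1082. 1081. 1082. 1080.]
 [1081. 1079.  984.  987. 1079. 1077.]
 [1079. 1077. 1076.  987. 1078. 1079.]
 [1072. 1075. 1073. 1072. 1073. 1073.]
 [1071. 1072. 1069. 1071. 1072. 1072.]]
[[   0. 1063. 1063. 1064. 1066. 1057.]
 [ 965.  969. 1043. 1044. 1042. 1041.]
 [1041.  970.  970. 1039. 1041. 1041.]
 [1037. 1041.  978. 1038. 1034. 1036.]
 [1035. 1038. 1036. 1034. 1036. 1036.]]
```

Prediction and picture agree to under 1 px. I shift onto the ticks and descend most of the way.

Request:
drive_tool:
  deltas:
    - [0.15,0.19,0,0.006]
    - [0.15,0.19,0.3,0]
    - [0,0,0.6,0]
    - [0,0,0.7,0]
    - [0,0,0.7,0]
    - [0,0,0.6,0]
    - [0,0,0.5,0]
    - [0,0,0.3,0]
    - [0,0,0.2,0]
    - [0,0,0,0]
    - [0,0,0,0]
    - [0,0,0,0]

```text
clock: 7.65
eef_pos: [539.9, 82.8, 87.5]
tcp_rot: [-3.141, -0.001, -0.124]
contact_force: [-0.5, 0.0, -0.7]
opening: 0.293
```

```bash
python3 - <<'E'
from h import *
s=r.sense();print({k:np.round(s[k],4) for k in('clock','eef_pos','tcp_rot','opening','contact_force')})
q,qd=grab('side','side4')
P=pred();print(P.round(1),proj('side',P).round(1))
T=np.array([[629.9,84.4,55],[627,60.6,55]]);print('ticks',proj('side',T).round(1))
o=cv2.resize(q[205:265,325:405],(800,600),interpolation=cv2.INTER_CUBIC);cv2.imwrite('pics/c4.png',o[:,:,::-1])
E
```

```text
{'clock': np.float64(7.65), 'eef_pos': array([539.9087,  82.8397,  87.5474]), 'tcp_rot': array([-3.1415e+00, -5.0000e-04, -1.2420e-01]), 'opening': np.float64(0.2931), 'contact_force': array([-0.5276,  0.0181, -0.7066])}
[[630.7  83.6  64.6]
 [627.7  59.8  64.6]] [[354.8 232.8]
 [357.  241.3]]
ticks [[354.2 235.7]
 [356.4 244.2]]
```

View pics/c4.png

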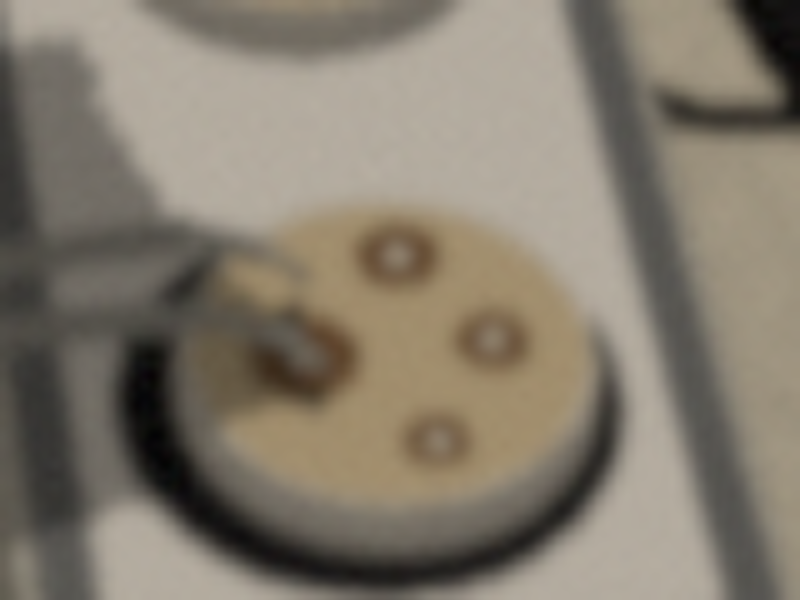

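The far point is at crop (305,280) and the near point at (315,365), matching the prediction to 1 px. They sit above the ticks at about (292,307) and (314,392). I make the final small shift and descend.

Request:
drive_tool:
  deltas:
    - [-0.08,-0.08,0.2,0]
    - [0,0,0.2,0]
    - [0,0,0.15,0]
    - [0,0,0.1,0]
    - [0,0,0.04,0]
    - [0,0,0,0]
    - [0,0,0,0]
    - [0,0,0,0]
    - [0,0,0,0]

```text
clock: 8.45
eef_pos: [539.0, 83.7, 80.5]
tcp_rot: [-3.142, -0.0, -0.124]
contact_force: [0.2, -0.8, -0.9]
opening: 0.293
```

```bash
python3 - <<'E'
from h import *
I=[];D=[];F=[]
for i in range(10):
    im,d=cams.grab_frame('side');I.append(im);D.append(d);F.append(np.r_[r.sense()['eef_pos'],r.sense()['contact_force']])
q=np.mean(I,0).astype(np.uint8);print('pose,force',np.mean(F,0).round(2),r.sense()['opening'],r.sense()['tcp_rot'])
P=pred();print(P.round(1),proj('side',P).round(1))
D=np.array(D);D[D==0]=np.nan;d=np.nanmedian(D,0)
# all depth points above the dish top in the neighbourhood
vv,uu=np.mgrid[225:252,335:366];X=dep('side',np.c_[uu.ravel(),vv.ravel()],d).reshape(27,31,3)
print(X[:,:,2].round().astype(int)[2:24:1,8:27])
o=cv2.resize(q[205:265,325:405],(800,600),interpolation=cv2.INTER_CUBIC);cv2.imwrite('pics/c5.png',o[:,:,::-1])
E
```

```text
pose,force [ 5.3899e+02  8.3680e+01  8.0420e+01 -1.9000e-01  2.3000e-01 -5.8000e-01] 0.2895873670247607 [-3.14155943e+00 -8.91277175e-06 -1.24188273e-01]
[[629.8  84.5  57.4]
 [626.8  60.6  57.4]] [[354.2 234.9]
 [356.3 243.4]]
[[39 39 39 39 39 38 39 39 39 39 54 54 53 53 54 53 53 53 53]
 [39 39 39 39 39 38 39 38 53 54 54 53 54 54 54 54 53 53 54]
 [79 39 39 39 39 38 53 53 54 53 53 53 53 54 53 53 53 54 54]
 [79 77 75 38 38 54 53 54 54 53 54 53 53 54 54 53 53 54 54]
 [76 75 75 74 73 72 69 53 53 53 53 53 54 53 53 53 53 53 54]
 [72 71 73 72 71 71 70 69 68 55 52 53 54 53 54 54 54 54 54]
 [39 39 53 53 54 54 68 67 67 65 54 54 53 53 53 54 53 53 54]
 [38 39 54 52 54 54 54 54 53 61 62 58 54 53 54 53 53 54 53]
 [40 53 54 53 54 53 54 54 53 54 54 58 54 53 53 53 54 54 54]
 [40 53 53 54 54 54 53 53 53 53 53 53 54 53 54 53 53 54 54]
 [79 80 55 54 53 52 55 54 54 53 53 54 53 54 55 54 53 53 53]
 [79 79 79 76 53 53 54 53 53 54 54 53 53 53 55 54 54 54 55]
 [76 77 76 76 75 74 73 70 52 54 53 55 54 54 54 53 54 54 54]
 [72 73 72 73 72 73 71 71 71 70 69 54 54 54 54 53 54 54 53]
 [53 54 54 54 53 53 69 70 68 68 67 67 54 54 54 52 53 54 54]
 [52 53 54 55 54 53 54 54 54 53 65 63 62 54 53 53 53 53 53]
 [53 53 53 53 54 53 53 54 54 53 54 53 59 60 55 54 53 55 53]
 [49 53 53 54 54 54 54 53 53 54 53 53 54 56 54 55 54 54 53]
 [47 52 53 54 53 54 54 54 53 53 54 53 55 53 54 54 53 53 53]
 [46 51 53 54 55 53 54 53 53 54 54 53 54 53 53 54 54 54 54]
 [46 48 53 53 53 53 54 53 54 53 53 54 54 52 53 54 53 53 54]
 [45 46 51 54 53 54 54 54 54 53 53 54 53 54 53 54 54 54 53]]
```

View pics/c5.png

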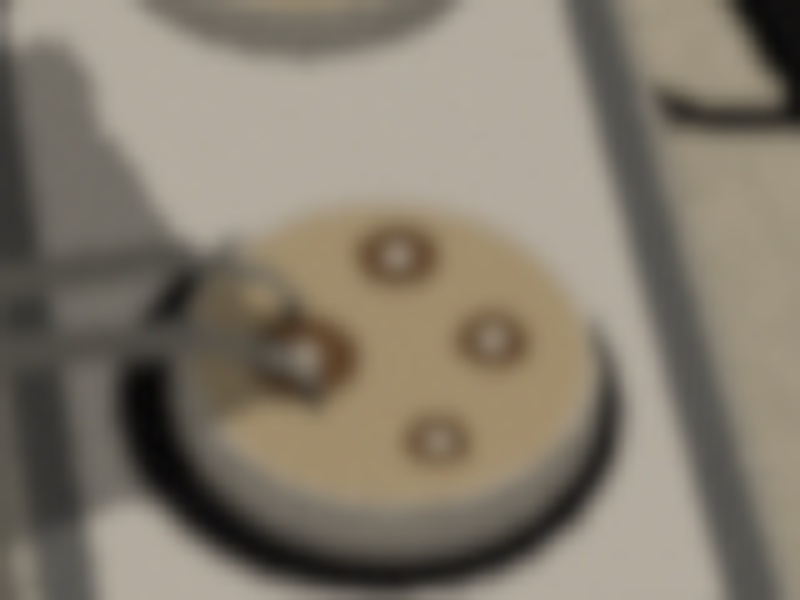

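Both points sit on the ticks in the last view: far at pixel (354,235), near at (356,244), with the ticks expected at (354,236) and (356,244). Depth puts them 2–4 mm above the dish top. The opening of 0.290–0.293 is 24.6–24.9 mm over the grips, so the gap is about 24 mm. The arm is still and there is no contact force, so I hand in.

```bash
python3 - <<'E'
from rig import r,job
print(job.sign_off()); s=r.sense(); print(s['clock'],s['eef_pos'],s['opening'],s['contact_force'])
E
```

```text
the job is handed in; nothing more can be done
None
the job is handed in; nothing more can be done
```

I took the forceps from their rest, squeezed them to a gap of about 24 mm, and handed the job in while holding them on the ticks. The dish on the black disc is dish_four, with four clear zones and 24 mm between the ticks. I used about 9 s of the 38 s; no verdict is reported.

What the last checks before hand-in showed:
- **Position:** both points lay within about 1 px (roughly 2 mm) of their ticks in the side view, and the arm-pose prediction agreed.
- **Height:** the depth image put the points about 2–4 mm above the dish top. The arm-pose estimate put them about 1–2.5 mm above.
- **Gap:** the gripper opening was 0.290–0.293 (24.6–24.9 mm over the grips), which gives a gap of about 23.7–24.2 mm.
- **Force:** the force on the tool was under 1 N, which is within its noise.

Three points are less certain:
- **One view only:** the arm blocked the top camera, so the final tip position rests on the side view and the arm pose.
- **Dish height:** the depth image read the dish top about 1.3 mm lower than the 55 mm the task text gives.
- **Rest contact:** while the jaws closed, about 7 N showed between the forceps and the rest; it was gone after the lift.

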